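# Click the radio dial round to its station

### The arm

A 7-joint arm with a two-finger parallel gripper is mounted at the origin on a cart in front of the work surface, level with it; the furniture and walls round the work are solid. World frame = base frame: x ahead of the robot, y to its left, z up, the work surface at z = 0. Lengths are in m, angles in rad, forces in N, time in s.
With the tool pointing down it reaches from about 0.4 to 0.85 m from the base axis. Payload 10.4 kg.
Tool frame: the origin (TCP) lies on the centre line of the jaws, within the pads' length; the fingertips stand r.finger_overhang ahead of it and the grasp point (between the pads) lies 5 mm behind it (r.finger_overhang is the distance from the TCP to the fingertips, in m); z points along the fingers, y is the line along which they close (so a half turn about z gives the same grasp; the last joint's range is limited). The gripper opens to 87 mm and grips with 3 to 60 N. Pads are 19 mm wide; open, the fingers measure 117 mm over their backs; the gripper's body (75 mm by 190 mm) begins 51 mm behind the grasp point.
Start: joints at [1.086, 0.332, -0.065, 1.46, 0.022, 1.35, -0.088], TCP at [0.278, -0.56, 0.237] pointing down, gripper open.
Joint ranges: [-2.6, 2.6], [-0.5, 2.12], [-1.47, 1.34], [0.16, 2.42], [-1.27, 4.41], [0.06, 2.06], [-2.6, 2.6]. Speed limits (rad/s): [2.22, 2.22, 2.79, 2.79, 3.14, 3.14, 3.14].

### API

Orientations are given as a unit quaternion [x, y, z, w].
In Python, from bench import read_state, viewer, r gives the robot as it stands.
- The arm moves only by the tool carry_out, never from a script. Its argument "moves" is a list of rows, each a list of 6 numbers: the shift along the tool's x, y, z in units of 40 mm (1.0 is 40 mm), then the turn, a rotation vector about the tool's x, y, z in units of 8 degrees (1.0 is 8 degrees). A call has 1 to 20 rows; each row shifts and turns the commanded pose from where the row before left it, along the tool's axes as they then stand; what a row does not reach is not made up. A row lasts 1/8 s, in which the tool goes at most 62.5 mm and 10.7 degrees, less where a joint would pass 70% of its speed; a pose out of reach is approached as far as the arm can. A call is refused whole if a number of a shift passes 1 or a number of a turn 1, either way. A call with a gripper value outside its range is refused whole. "fingers" is the finger opening in mm, from 0 to 87, set as the call begins (left out, the last holds). The fingers move at their own pace and stop on an object; "force" is the grip in N (left out, the last holds). Time passes only in rows, so rows that do not move let the fingers close. It gives the time, the measured TCP pose, the force, the opening and the grip force at its end, in the units of the state.
- read_state(): the state, without advancing time (a new reading comes with each control period).
- viewer.camera(name): name is "scene" or "top" or "wrist"; returns a dict with "pixels" (400x640x3 uint8, red, green, blue), "range_z" (400x640 float32, m along the optical axis (not along the pixel's ray), 0 where there is no reading), "fx", "fy", "cx", "cy" (pixels), "xyz" and "orientation" of the camera in the world. Camera axes: x right, y down, z forward; pixel columns grow to the right and rows downward; lengths in m; the calibration is good to about 2 mm. A picture is of the moment at which its call begins.
- r.close_job(): hands the job in; it is judged then, once.
The state is a dict: "time": time; "joint_positions": joint angles; "joint_vel": joint speeds; "joint_torque": joint torques, N m; "ee_pos": TCP position; "eef_rot": TCP orientation; "ft_force": force on the tool from outside, world axes, zero at the start; "torque": the same for the moment, N m; "width": finger opening in m; "grip_force": force on a finger pad.
Only numpy, scipy, OpenCV 4.12 (cv2) and the standard library are available. Lean on these libraries where they do the work, as an engineer would, in place of code of your own. Each camera call takes 0.05 s, during which the arm holds its last target. There are 200 camera calls.

### The job

Set the radio to the station marked by the black bar: lay your fingertips on the big round dial and turn it by friction, clockwise seen from above, until its white pointer line clicks into place at the bar. Only touch the dial - lift nothing, leave the radio where it stands and do not disturb the cup, the honey jar or the sugar tub - and take the hand away at the end.

Things in the scene. Friction and masses are not known exactly. Their poses are not given: they have to be found in the camera images.
- radio: flat cream-white worktop radio, loose on rubber feet, 1.6 to 2.3 kg, case 150 (x) x 210 (y) x 55 mm high, a dial on top, a slotted loudspeaker beside it at the -y end. Origin: centre of the underside; z up, x from front edge to back edge. The dial's axis is vertical, at x = 0, y = +25 mm in this frame.
- dial (a joint): dial angle in rad, growing clockwise seen from above; 0 = white line at the black bar (wanted). Stops at -2.25 and +1.2. A sprung detent clicks at every 0.524 rad (30 degrees); let go within 0.2 rad of a click, it snaps home. It starts one to three clicks anticlockwise of the bar (about -0.52, -1.05 or -1.57). Turning takes up to about 0.06 N m: a few newtons of fingertip pressure.
- dial_centre (a point): centre of the dial's flat, level top face, on its axis, 77 mm above the worktop (which lies at z = -0.006 here). The dial is a black disc 104 mm across (too wide to pinch), 22 mm tall, with a finely knurled rim; on its top a white line 22 mm long near the rim and a thin silver disc in the middle, both flush. The frame turns with the dial: x points to the white line, z up.
- dial_pointer (a point): outer end of the white pointer line on the dial's top face, 50 mm from the axis
- station_bar (a point): centre of the black bar (13 x 6 mm, flush) on top of the case just outside the dial, on the radio's front (-x) side, towards the robot, 63.5 mm from the dial's axis, 55 mm above the worktop. The other six stations are small round dots 30 degrees apart round the dial, four anticlockwise and two clockwise of the bar.
- cup: small flowered espresso cup, 53 x 74 x 54 mm, loose bystander; origin under it
- honey: round honey jar with a black lid, 63 mm across, 94 mm tall, loose bystander; origin under it
- sugar: small round food tub with a foil lid, called the sugar tub, 72 mm across, 71 mm tall, loose bystander; origin under it. Left of it (not in the state) a fixed saucepan with a spoon in it, x 0.48 to 0.70, y -0.06 to 0.20, up to 0.165 m high, stands on the hob; swing the arm round in front of it, not through it or the wall cabinets

How it is judged:
By the outcome, as a careful person would: the job done as asked, in the order asked, and still so for the second after the job is handed in, with the robot touching nothing.
It also fails if it takes over 48 s, if anything falls off the work surface, if the arm or the gripper's body presses on something with over 40 N, if the wrist force passes 120 N, or if a joint passes its speed limit or range.

## Working session

There is one attempt and no reset: what is moved stays moved. The work goes in short steps, Python scripts to look and compute and a tool call to move; the robot and the scene stay as the last step left them, time stands still between calls to the robot, and variables do not carry over. Pictures are saved under pics/ and viewed, at most 10 in all, crops included, and the job is handed in when it is done.

Besides the shell and the picture viewer there is one more tool, called after "Request:" by a JSON object that holds its "api" and its "payload". carry_out: Moves the arm, as the interface text tells. Its arguments: {"type":"object","properties":{"moves":{"type":"array","items":{"type":"array","items":{"type":"number"}}},"fingers":{"type":"number"},"force":{"type":"number"}},"required":["moves"]}

```bash
mkdir -p pics; cat > h.py <<'E'
import numpy as np, cv2
from scipy.spatial.transform import Rotation as R
from bench import read_state, viewer, r
def cam(n):
    c=viewer.camera(n); return c
def pts(c):
    z=c["range_z"]; v,u=np.mgrid[:z.shape[0],:z.shape[1]]
    p=np.stack([(u-c["cx"])/c["fx"]*z,(v-c["cy"])/c["fy"]*z,z],-1)
    w=p@R.from_quat(c["orientation"]).as_matrix().T+np.array(c["xyz"]); w[z==0]=np.nan
    return w
def save(c,n): cv2.imwrite(f"pics/{n}.png",c["pixels"][:,:,::-1])
E
python3 - <<'E'
from h import *
for n in("top","scene"):
    c=cam(n); save(c,n+"0"); np.savez(f"{n}0.npz",p=pts(c),im=c["pixels"])
    print(n,c["xyz"],c["orientation"],c["fx"])
s=read_state(); print(s, r.finger_overhang)
E
```

```text
top [ 0.36310489 -0.32439294  1.04636144] [ 0.70839635 -0.69811882  0.07192    -0.07504816] 439.6397372948296
scene [0.1502699  0.10074635 0.74767308] [-0.35428772  0.86142237 -0.33674315  0.13797014] 405.0103335775798
{'time': 0.1, 'joint_positions': array([ 1.08642188,  0.33279062, -0.06474731,  1.46086208,  0.0216624 ,
        1.34991682, -0.08849469]), 'joint_vel': array([ 0.0009826 , -0.00095293, -0.00058537, -0.00345368,  0.00019222,
       -0.00105001,  0.00084075]), 'joint_torque': array([ 1.37969662e-03, -6.24548364e+01,  2.48867786e-02, -3.90716279e+01,
       -6.13555452e-02,  3.66423524e-02,  9.00004636e-06]), 'ee_pos': array([ 0.27831492, -0.55923661,  0.23584264]), 'eef_rot': array([ 9.73454041e-01,  2.28881675e-01, -1.96769640e-04, -6.08637960e-04]), 'ft_force': array([ 0.46184993,  0.20012627, -0.43752641]), 'torque': array([0.01599216, 0.00176226, 0.01951446]), 'grip_force': 0.0, 'width': 0.08722606014807825} 0.014
```

View pics/top0.png

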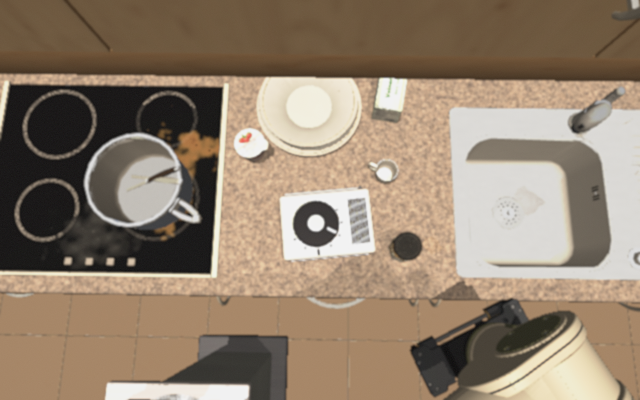

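View pics/scene0.png

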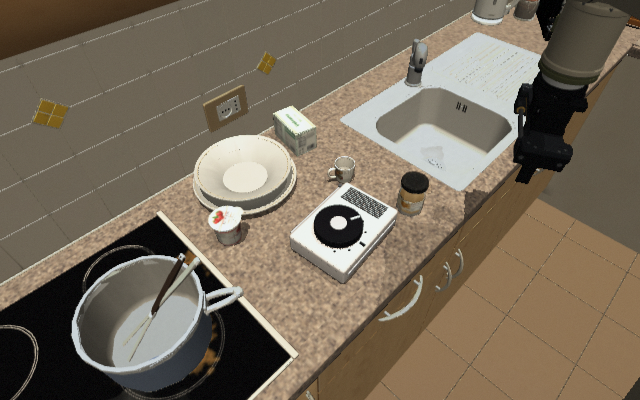

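The top view shows the dial centre near (316,223), the white line pointing lower right to about (336,234), and the bar near (319,252). The honey jar is at (407,246) and the cup at (385,171). The scene view agrees with this.

```bash
python3 - <<'E'
from h import *
d=np.load("top0.npz"); p,im=d["p"],d["im"].astype(int)
reg=np.zeros(im.shape[:2],bool); reg[180:270,270:380]=1
br=im.sum(2)
z=p[...,2]
m=reg&(z>.062)&(z<.08); print("dialz",np.median(z[m]),m.sum())
(c,rad)=cv2.minEnclosingCircle(p[m][:,:2].astype(np.float32)); print("dial",c,rad,p[m][:,:2].mean(0))
c=p[m][:,:2].mean(0)
dd=np.hypot(p[...,0]-c[0],p[...,1]-c[1])
w=m&(br>330)&(dd>.026)&(dd<.05); q=p[w][:,:2].mean(0)-c; print("line",w.sum(),q,np.degrees(np.arctan2(q[1],q[0])))
b=reg&(z<.06)&(dd>.056)&(dd<.07)&(br<200); q=p[b][:,:2].mean(0)-c; print("bar",b.sum(),q,np.degrees(np.arctan2(q[1],q[0])))
case=reg&(z>.035)&(z<.08); rc=cv2.minAreaRect(p[case][:,:2].astype(np.float32)); print("case",rc, cv2.boxPoints(rc))
for n,(u,v) in dict(honey=(407,246),cup=(385,171),sugar=(250,143)).items(): print(n,p[v,u])
s=read_state(); print(R.from_quat(s["eef_rot"]).as_matrix().round(3))
E
```

```text
dialz 0.07022790960111436 1698
dial (0.504451334476471, -0.30589738488197327) 0.0532405748963356 [ 0.50366842 -0.30594894]
line 62 [-0.01582689 -0.03542934] -114.0711295421547
bar 0 [nan nan] nan
case ((0.5105758309364319, -0.33043888211250305), (0.1567884236574173, 0.2101891189813614), 6.180556297302246) [[ 0.42132258 -0.23439527]
 [ 0.44395196 -0.44336265]
 [ 0.5998291  -0.4264825 ]
 [ 0.5771997  -0.21751511]]
honey [ 0.45512656 -0.50539241  0.08600532]
cup [ 0.64691566 -0.47222594 -0.000712  ]
sugar [ 0.69284535 -0.14783722  0.06379434]
[[ 0.895  0.446 -0.001]
 [ 0.446 -0.895  0.001]
 [-0.    -0.001 -1.   ]]<stdin>:11: RuntimeWarning: Mean of empty slice.
  ret = um.true_divide(
```

Request:
{"api": "carry_out", "payload": {"moves": [[0.79,-0.31,0,0,0,0],[0.79,-0.31,0,0,0,0],[0.79,-0.31,0,0,0,0],[0.79,-0.32,0,0,0,0],[0.79,-0.32,0,0,0,0],[0.79,-0.32,0,0,0,0],[0.79,-0.32,0,0,0,0],[0.79,-0.31,0,0,0,0],[0.79,-0.31,0,0,0,0],[0.79,-0.32,0,0,0,0],[0,0,0,0,0,0],[0,0,0,0,0,0]], "fingers": 60, "force": 20}}

```text
time: 1.6
ee_pos: [0.5047, -0.3065, 0.2362]
eef_rot: [0.974, 0.229, -0.0, -0.0]
ft_force: [-0.3, -0.3, 0.1]
width: 0.0602
grip_force: 0.0
```

```bash
cat > dial.py <<'E'
from h import *
import sys
c=cam("wrist"); save(c,sys.argv[1]); p=pts(c); im=c["pixels"].astype(int); br=im.sum(2); z=p[...,2]
s=read_state(); t=s["ee_pos"]; M=R.from_quat(s["eef_rot"]).as_matrix()
m=(abs(z-.071)<.004)&(np.hypot(p[...,0]-.506,p[...,1]+.306)<.07)
q=p[m][:,:2].astype(np.float32); (cc,rad)=cv2.minEnclosingCircle(q); print("circ",cc,rad,q.mean(0),np.median(z[m]),m.sum())
d=p[...,:2]-np.array(cc); rr=np.hypot(d[...,0],d[...,1])
sil=m&(br>330)&(rr<.024); print("silver",sil.sum(),p[sil].mean(0))
w=m&(br>330)&(rr>.027)&(rr<.05); v=d[w].mean(0); print("line",w.sum(),np.degrees(np.arctan2(v[1],v[0])))
b=(abs(z-.049)<.005)&(rr>.057)&(rr<.07)&(br<200); v=d[b].mean(0); print("bar",b.sum(),np.degrees(np.arctan2(v[1],v[0])))
print("t",s["time"],t,"err tool mm",(M.T@(np.array([*cc,.071])-t)*1000).round(1),"q7",s["joint_positions"][6],"ft",s["ft_force"],M.round(3).tolist())
E
python3 dial.py w1
```

```text
circ (0.5074355006217957, -0.3035475015640259) 0.05342616140842438 [ 0.5094691  -0.30265063] 0.07021520197305875 7966
silver 991 [ 0.50738038 -0.30392969  0.07055429]
line 115 -113.91908072612672
bar 38 -156.8989966173
t 1.65 [ 0.50444932 -0.30692878  0.23629454] err tool mm [  4.3  -1.7 165.3] q7 -0.694506153606725 ft [-0.89476235  0.34261004  0.08632857] [[0.896, 0.444, -0.001], [0.444, -0.896, -0.0], [-0.001, -0.0, -1.0]]
```

View pics/w1.png

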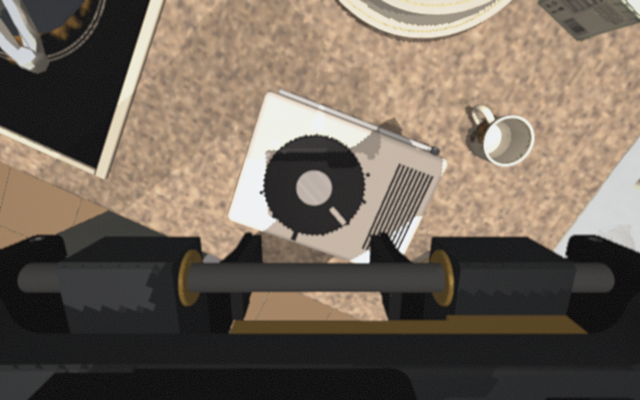

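The wrist view shows the dial centre at (314,187), the line at (338,216) and the bar at (295,235). That is about 60° clockwise to go, or two clicks. Next I centre the hand and go down to just above the dial.

Request:
{"api": "carry_out", "payload": {"moves": [[0.08,-0.03,0.5,0,0,0],[0,0,0.7,0,0,0],[0,0,0.7,0,0,0],[0,0,0.7,0,0,0],[0,0,0.5,0,0,0],[0,0,0.4,0,0,0],[0,0,0.1,0,0,0],[0,0,0,0,0,0],[0,0,0,0,0,0]]}}

```text
time: 2.78
ee_pos: [0.508, -0.3038, 0.0934]
eef_rot: [0.973, 0.229, 0.0, 0.001]
ft_force: [-0.6, 0.1, -0.3]
width: 0.0601
grip_force: 0.0
```

Request:
{"api": "carry_out", "payload": {"moves": [[0,0,0.05,0,0,0],[0,0,0.05,0,0,0],[0,0,0,0,0,0],[0,0,0,0,0,0]]}}

```text
time: 3.28
ee_pos: [0.5076, -0.3035, 0.0886]
eef_rot: [0.973, 0.229, 0.0, 0.0]
ft_force: [-0.4, -0.1, 0.5]
width: 0.0601
grip_force: 0.0
```

Request:
{"api": "carry_out", "payload": {"moves": [[0,0,0.05,0,0,0],[0,0,0.05,0,0,0],[0,0,0,0,0,0],[0,0,0,0,0,0]]}}

```text
time: 3.78
ee_pos: [0.5077, -0.3035, 0.0853]
eef_rot: [0.973, 0.229, 0.0, 0.0]
ft_force: [-3.4, 0.8, 6.8]
width: 0.0598
grip_force: 3.8
```

Request:
{"api": "carry_out", "payload": {"moves": [[0,0,0.03,0,0,0],[0,0,0,0,0,0],[0,0,0,0,0,0]]}}

```text
time: 4.15
ee_pos: [0.5077, -0.3035, 0.0851]
eef_rot: [0.973, 0.229, 0.0, 0.0]
ft_force: [-6.8, 3.2, 17.4]
width: 0.0599
grip_force: 8.9
```

Request:
{"api": "carry_out", "payload": {"moves": [[0,0,0,0,0,0.5],[0,0,0,0,0,0.5],[0,0,0,0,0,0.5],[0,0,0,0,0,0.5],[0,0,0,0,0,0],[0,0,0,0,0,0]]}}

```text
time: 4.9
ee_pos: [0.5077, -0.3039, 0.0851]
eef_rot: [0.996, 0.091, 0.0, 0.001]
ft_force: [-7.2, 2.9, 17.0]
width: 0.0598
grip_force: 8.5
```

```bash
python3 - <<'E'
from h import *
c=cam("top"); save(c,"t2"); np.savez("t2.npz",p=pts(c),im=c["pixels"])
a=cv2.resize(c["pixels"][170:280,260:390,::-1],None,fx=4,fy=4,interpolation=cv2.INTER_CUBIC)
d=cam("wrist")["pixels"][:,:,::-1]; d=cv2.resize(d[100:300,180:450],(540,400))[:,:,:]
a=a[:400,:]; a=cv2.resize(a,(260*1,200)); 
cv2.imwrite("pics/c2.png",np.hstack([cv2.resize(a,(260,400)),d])); s=read_state(); print(s["torque"],s["ft_force"])
E
```

```text
[ 0.70050137  1.6280319  -0.01224128] [-7.56308983  2.52200575 17.09633684]
```

View pics/c2.png

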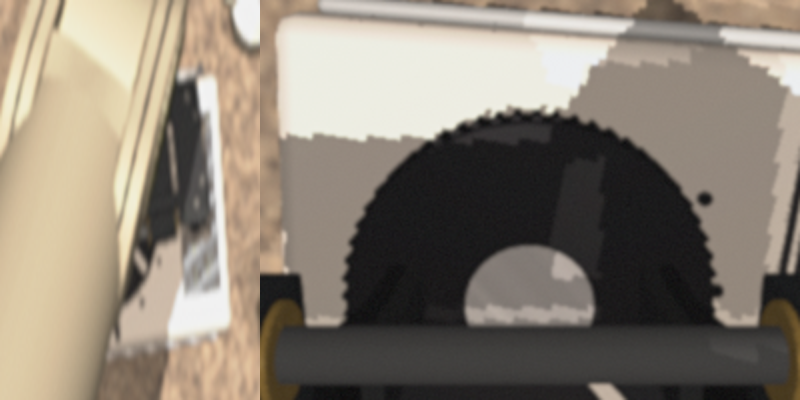

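The wrist crop shows the line still at about 48° in the hand's frame (605,392), against about 50° before the turn. So the dial turned with the hand, and I turn the remaining 44°.

Request:
{"api": "carry_out", "payload": {"moves": [[0,0,0,0,0,0.5],[0,0,0,0,0,0.5],[0,0,0,0,0,0.5],[0,0,0,0,0,0.5],[0,0,0,0,0,0.5],[0,0,0,0,0,0.5],[0,0,0,0,0,0.5],[0,0,0,0,0,0.5],[0,0,0,0,0,0.5],[0,0,0,0,0,0.5],[0,0,0,0,0,0.5],[0,0,0,0,0,0],[0,0,0,0,0,0],[0,0,0,0,0,0]]}}

```text
time: 6.75
ee_pos: [0.5071, -0.3049, 0.0851]
eef_rot: [0.957, -0.289, 0.0, 0.001]
ft_force: [-9.0, 0.6, 17.1]
width: 0.0599
grip_force: 8.6
```

```bash
python3 - <<'E'
from h import *
d=cam("wrist")["pixels"][:,:,::-1]; d=cv2.resize(d[100:300,180:450],(540,400))
cv2.imwrite("pics/c3.png",d); s=read_state(); print(s["torque"],s["ft_force"],s["joint_positions"][6],R.from_quat(s["eef_rot"]).as_matrix()[:,0])
E
```

```text
[0.20948568 1.96704647 0.00827551] [-8.53406172  0.28092904 17.20193345] -1.721848489586748 [ 0.83277196 -0.55361529  0.0009885 ]
```

View pics/c3.png

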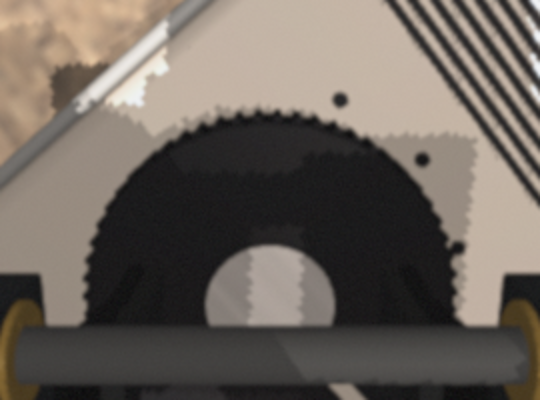

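The line is still at about 47° in the hand's frame (345,390), so the dial has followed the full 60°. I lift straight up and check.

Request:
{"api": "carry_out", "payload": {"moves": [[0,0,-0.1,0,0,0],[0,0,-0.3,0,0,0],[0,0,-0.7,0,0,0],[0,0,-0.8,0,0,0],[0,0,-0.8,0,0,0],[0,0,-0.8,0,0,0],[0,0,-0.4,0,0,0],[0,0,0,0,0,0],[0,0,0,0,0,0]]}}

```text
time: 7.92
ee_pos: [0.5071, -0.3032, 0.2379]
eef_rot: [0.957, -0.288, -0.001, -0.0]
ft_force: [-0.6, -0.6, -1.2]
width: 0.0598
grip_force: 0.0
```

```bash
python3 dial.py w4
```

```text
circ (0.50767982006073, -0.30394747853279114) 0.053372904658317566 [ 0.5094662  -0.30505088] 0.07021821610717391 7840
silver 911 [ 0.50759341 -0.30328307  0.07063722]
line 102 -174.19485616300886
bar 36 -162.86432422584048
t 7.975 [ 0.50705579 -0.30310598  0.23779982] err tool mm [  1.4   0.3 166.8] q7 -1.7105010929072846 ft [-0.42698337 -0.26493379 -0.79811596] [[0.834, -0.552, -0.002], [-0.552, -0.834, 0.001], [-0.002, 0.0, -1.0]]
```

View pics/w4.png

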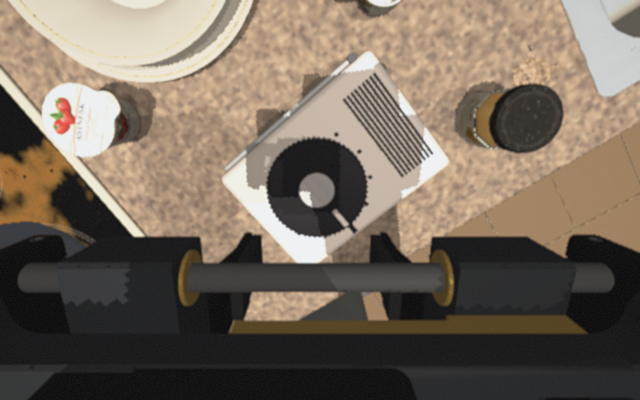

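The white line (342,217) points straight at the black bar (349,229). Its measured angle is -174.2°, and the bar is expected at -173.8°. Now I withdraw the hand.

Request:
{"api": "carry_out", "payload": {"moves": [[-0.4,0.3,-0.4,0,0,0],[-0.5,0.3,-0.4,0,0,0],[-0.5,0.3,-0.3,0,0,0],[-0.5,0.3,0,0,0,0],[-0.3,0.2,0,0,0,0],[0,0,0,0,0,0],[0,0,0,0,0,0],[0,0,0,0,0,0]]}}

```text
time: 8.98
ee_pos: [0.4039, -0.3012, 0.283]
eef_rot: [0.958, -0.288, -0.0, -0.0]
ft_force: [-0.1, 0.2, 0.3]
width: 0.0599
grip_force: 0.0
```

```bash
python3 -c "
from h import *
print(read_state()['ft_force'], r.close_job())"
```

```text
the job is handed in; nothing more can be done
[-0.05814913  0.23856206  0.25600747] None
```

The dial is turned two clicks clockwise, with its pointer within about half a degree of where I reckoned the black bar from the case's orientation; the hand is clear and the job was handed in at about 9 s (no verdict returned).

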